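# Uncover the bread roll and serve it with tongs

## Robot

A 6-joint arm with a two-finger parallel gripper is mounted at the origin on a cart in front of the work surface, level with it; the furniture and walls round the work are solid. World frame = base frame: x ahead of the robot, y to its left, z up, the work surface at z = 0. Lengths are in mm, angles in rad, forces in N, time in s.
With the tool pointing down it reaches from about 300 to 750 mm from the base axis. Payload 8.5 kg.
Tool frame: the origin (TCP) lies midway between the tips of the shut fingers; the grasp point (between the pads) lies 19 mm behind it (manip.grip_depth is the distance from the TCP to the grasp point, in mm); z points along the fingers, y is the line along which they close (so a half turn about z gives the same grasp; the last joint's range is limited). The gripper opens to 88 mm and grips with 3 to 60 N. Pads are 18 mm wide; open, the fingers measure 123 mm over their backs; the gripper's body (75 mm by 187 mm) begins 45 mm behind the grasp point.
Start: joints at [1.118, 0.381, 1.297, -0, 1.464, -0.215], TCP at [129.553, 534.506, 238.748] pointing down, gripper open.
Joint ranges: [-3.11, 3.11], [-0.89, 2.33], [0.22, 2.48], [-1.42, 4.56], [0.17, 2.85], [-2.88, 2.88]. Speed limits (rad/s): [2.39, 2.39, 3.14, 3.14, 3.14, 3.14].

## Interface

Orientations are given as a unit quaternion [x, y, z, w].
In Python, from plant import manip, vision, job gives the robot as it stands.
- The arm moves only by the tool play_rows, never from a script. Its argument "series" is a list of rows, each a list of 5 numbers: the opening in per cent of the stroke, from 0 (shut) to 100 (fully open), then the shift along the tool's x, y, z in mm, then the turn about the tool's z in degrees. In form: [[fingers, tx, ty, tz, roll], ...]. A call has 1 to 10 rows; each row is the pose to reach, as a shift and turn from the pose commanded when the call began, along the tool's axes at that moment; what a row does not reach only later rows make up. A row lasts 1/10 s, in which the tool goes at most 50 mm and 8.59 degrees, less where a joint would pass 70% of its speed; a pose out of reach is approached as far as the arm can. A call with a gripper value outside its range is refused whole. The fingers move at their own pace and stop on an object; the grip force is fixed at half the most. Time passes only in rows, so rows that repeat a pose let the fingers close. It gives the time, the measured TCP pose, the force, the opening and the grip force at its end, in the units of the state.
- manip.read_state(): the state, without advancing time (a new reading comes with each control period).
- vision.snapshot(name): name is "side" or "top"; returns the picture (420x560x3 uint8, red, green, blue); there is no depth.
- vision.camera_params(name): a dict with "K" (3x3 intrinsics, pixels), "k1" (the pictures are not rectified: a ray, as slopes to the right and down, at radius r is drawn at 1 + k1 r^2 times it, then the intrinsics apply), "extrinsics" (4x4, takes a point from world to camera coordinates). Camera axes: x right, y down, z forward; pixel columns grow to the right and rows downward; lengths in mm; the calibration is good to about 2 mm. A picture is of the moment at which its call begins. camera_params takes no time and is no camera call.
- job.job_done(): hands the job in; it is judged then, once.
The state is a dict: "time_s": time; "qpos": joint angles; "joint_velocities": joint speeds; "joint_efforts": joint torques, N m; "eef_pos": TCP position; "ee_rot": TCP orientation; "ft_force": force on the tool from outside, world axes, zero at the start; "moment": the same for the moment, N m; "finger_gap": finger opening in mm; "finger_force": force on a finger pad.
Only numpy, scipy, OpenCV 4.12 (cv2) and the standard library are available. Lean on these libraries where they do the work, as an engineer would, in place of code of your own. Each camera call takes 0.05 s, during which the arm holds its last target. There are 200 camera calls.

## Task

Take the clear food cover off the serving board by its wooden handle and hang it by that handle on the hook of the stand. Then pick up the tongs, close them gently on the bread roll and lift it at least 10 cm above the board, and finish while still holding the roll up in the tongs. Do not touch the roll with the fingers or crush it, and do not disturb the tin and the jar at the back.

Things in the scene. Friction and masses are not known exactly. Their poses are not given: they have to be found in the camera images.
- board: Round light wooden serving board, 190 mm across and 14 mm thick, fixed on the worktop. Origin: centre of its underside (on the worktop, z = 0).
- cover: Clear plastic dome, loose, about 0.16 kg, on the board over the roll: 166 mm across, 80 mm high, open below, with a bail handle on its crown: two steel wires at y = +47 and -47 mm carry a slightly arched wooden bar along y, 13 mm thick. The window under the bar is 50 mm high (bar to crown) and 89 mm wide. Origin: centre of the rim plane; z up, y along the bar. Alike either way round.
- cover_bar (a point): Middle of the axis of the cover's wooden handle bar, its highest point, 137 mm above the cover's rim. The bar is 101 mm long along the cover's y and arched: it lies 1 mm lower 24 mm from the middle and 4 mm lower at the ends, so that it centres itself on a hook.
- hook_stand: Fixed stand: dark round foot 116 mm across, 13 mm high; steel post 12 mm thick at its centre, wooden ball on top (216 mm high); one steel hook arm, 8 mm thick, runs from the post (192 mm up) along the stand's -x, dips to the seat 120 mm out and turns up to a tip 140 mm out, 195 mm high. Origin: centre of the foot's underside; x points from hook to post, z up.
- hook_seat (a point): Top of the hook wire at its lowest point, the seat: 179 mm above the worktop, 120 mm out from the post's axis. The tip rises 16 mm above it, 20 mm further out; the wire's underside is 8 mm below it. A hung bar crosses the hook arm at right angles (along the stand's y); its axis then lies about 7 mm above this point.
- tongs: Steel tongs lying flat, sprung open, loose, about 0.12 kg, 265 mm long, 20 mm high; the arms swing level, side by side. Origin: underside, midway between the two red sleeves; x along the middle line to the jaws, z up; hinge at x = -115 mm. The sleeves (x = -31 to 31, 20 mm high) measure 60 mm across both when open (64 at their ends), 40 with the roll clamped, 18 shut.
- tongs_jaws (a point): Where the roll's axis belongs between the jaws: on the tongs' middle line, 100 mm ahead of the tongs' origin, 10 mm above their underside. Jaws: shallow V cups, 20 mm high, ending 28 mm further on; when open 84 mm apart at the ends, 96 mm in the middle.
- tongs_left: Left arm of the tongs (tongs' +y side). Origin: underside of the hinge; x along the arm, 0.21 rad off the tongs' x when open, about 0.12 rad with the roll clamped. The arms move alike. The spring pushes each sleeve outward with 7 N when open, 9 N with the roll clamped; about half of any squeeze beyond that reaches the roll.
- tongs_right: Right arm of the tongs (tongs' -y side), the mirror image of the left.
- roll: Round golden bread roll with a cross cut, loose, about 0.06 kg, 56 mm across (widest 13 to 21 mm above its base) and 40 mm high, standing on the board under the cover within 15 mm of the board's centre. Origin: centre of its flat underside, z up.
- tin: Bystander: turquoise food tin at the back, 75 mm across, 110 mm high, loose. Origin: centre of its underside.
- jar: Bystander: glass jar with a red lid at the back, 60 mm across, 86 mm high, loose. Origin: centre of its underside.
- canister: Bystander: green square canister with a wooden lid, back left, 102 mm square, 140 mm high, fixed. Origin: centre of its underside.

How it is judged (in metres and radians):
On the way, in this order (a step that is already met when the one before it is completed fails the run):
1. the cover hangs by its handle on the hook, let go (distance between cover_bar and hook_seat below 0.05 m and contact force between cover and hook_stand above 0.6 N and contact force between the fingers and cover below 0.05 N), for 0.2 s.
2. the roll is clamped between both jaws of the tongs and lifted off the board (contact force between each of tongs_left, tongs_right and roll above 0.5 N and contact force between roll and board below 0.02 N and height (world z) of roll above 0.04 m), for 0.2 s.
At the end, for the whole second after the job is handed in: The cover hangs untouched on the hook by its bar (bar middle within 50 mm of the seat, the stand carrying it). The robot holds both arms of the tongs; the roll is clamped between both jaws, at rest, its base at least 9 cm above the board's top, carried by nothing else (all of step 1 and contact force between the arm and cover below 0.05 N and contact force between each of tongs_left, tongs_right and roll above 0.5 N and contact force between the fingers and tongs_left above 1 N and contact force between the fingers and tongs_right above 1 N and height (world z) of roll above 0.104 m and height (world z) of tongs above 0.05 m and contact force between each of the arm, the fingers and roll below 0.05 N and contact force between cover and roll below 0.02 N and linear speed of roll below 0.03 m/s); the arm keeps its last pose, push and grip.
It fails at once if the robot touches the roll itself (contact force between any of the fingers, the arm and roll above 0.2 N).
It fails at once if the roll is crushed (a jaw presses it with more than 40 N) (contact force between any of tongs_left, tongs_right and roll above 40 N).
It fails at once if the tin or the jar is pushed away or tipped (distance of any of tin, jar from where it was at the start of the episode above 0.03 m or angle between any of tin, jar's own z axis and vertical above 0.4 rad).
It also fails if it takes over 58 s, if anything falls off the work surface, if the arm or the gripper's body presses on something with over 40 N, if the wrist force passes 120 N, or if a joint passes its speed limit or range.

## Working session

There is one attempt and no reset: what is moved stays moved. The work goes in short steps, Python scripts to look and compute and a tool call to move; the robot and the scene stay as the last step left them, time stands still between calls to the robot, and variables do not carry over. Pictures are saved under pics/ and viewed, at most 10 in all, crops included, and the job is handed in when it is done.

Besides the shell and the picture viewer there is one more tool, called as name(argument=value, ...) on one line, values as JSON. play_rows: Moves the arm, as the interface text tells. Its arguments: {"type":"object","properties":{"series":{"type":"array","items":{"type":"array","items":{"type":"number"}}}},"required":["series"]}

```bash
mkdir -p pics; python3 - <<'E'
from plant import manip, vision
import cv2, numpy as np
for n in ("side","top"):
    im=vision.snapshot(n); cv2.imwrite(f"pics/{n}0.png",cv2.resize(im[:,:,::-1],(784,588),interpolation=cv2.INTER_CUBIC)); p=vision.camera_params(n)
    print(n,np.round(p["K"],1).tolist(),p["k1"],np.round(p["extrinsics"],4).tolist())
s=manip.read_state(); print(s)
E
```

```text
side [[426.9, 0.0, 281.7], [0.0, 426.9, 207.5], [0.0, 0.0, 1.0]] -0.054143879567425154 [[-0.9718, -0.2357, 0.0091, 574.9615], [-0.0957, 0.3584, -0.9286, 186.5979], [0.2156, -0.9033, -0.3709, 901.9127], [0.0, 0.0, 0.0, 1.0]]
top [[454.6, 0.0, 277.0], [0.0, 454.6, 210.9], [0.0, 0.0, 1.0]] 0.027186800588196457 [[-0.007, -0.9999, -0.0072, -45.0362], [-0.9956, 0.0076, -0.093, 613.4534], [0.093, 0.0066, -0.9956, 1014.5196], [0.0, 0.0, 0.0, 1.0]]
{'time_s': 0.1, 'qpos': array([ 1.11768806e+00,  3.81097041e-01,  1.29812301e+00, -1.15941029e-05,
        1.46360555e+00, -2.15303755e-01]), 'joint_velocities': array([ 7.02981811e-04,  4.38415525e-06, -3.99622350e-03, -1.23468213e-03,
       -9.71627299e-04,  4.82824346e-04]), 'joint_efforts': array([ 3.93442213e-03, -4.38641846e+01, -2.24914348e+01,  7.15262024e-02,
        3.41874571e-02, -1.05762845e-04]), 'eef_pos': array([129.46158216, 534.29647105, 238.23737413]), 'ee_rot': array([ 1.18621644e-01,  9.92939336e-01, -5.84255693e-04, -1.96770820e-04]), 'ft_force': array([-0.05422093,  0.11058351, -0.32699771]), 'moment': array([ 0.02899651,  0.04001219, -0.02919137]), 'finger_force': 0.0, 'finger_gap': 88.11755214930577}
```

View pics/side0.png

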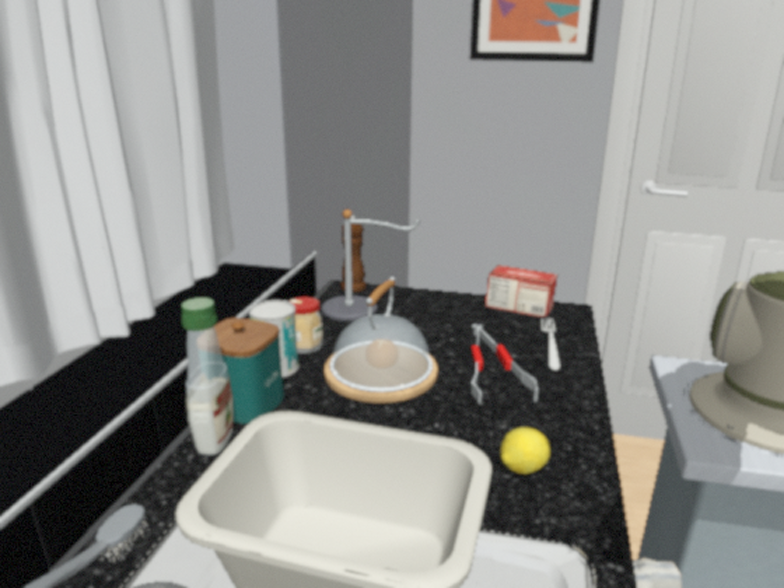

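View pics/top0.png

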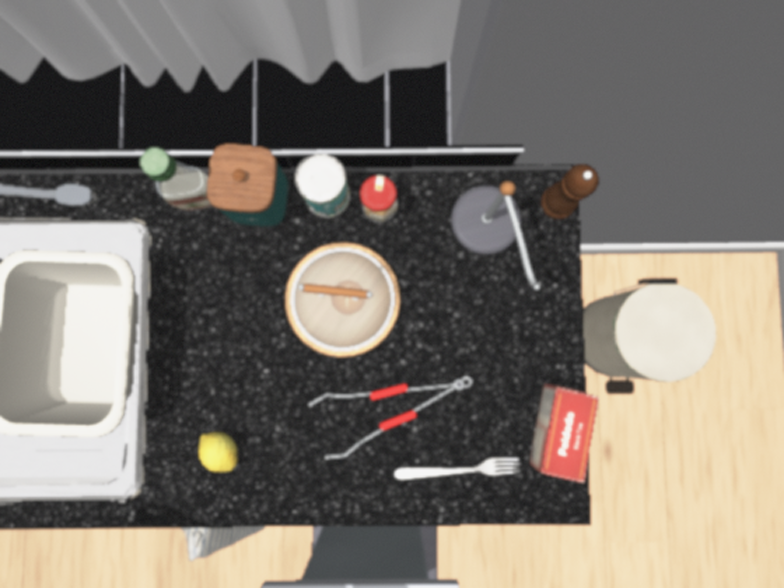

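The side view shows the bar near (381,291), the hook tip at (419,222) and the foot at (348,308). In the top view, the board is at (343,299), the bar runs (302,288)–(369,295), the hook tip is at (536,287) and the hinge at (463,383). I'll enlarge these for accuracy.

```bash
cat > h.py <<'E'
from plant import manip, vision
import cv2, numpy as np
def cam(n):
    p=vision.camera_params(n); return np.array(p["K"]),p["k1"],np.array(p["extrinsics"])
def ray(n,u,v):
    K,k,E=cam(n); d=np.array([(u-K[0,2])/K[0,0],(v-K[1,2])/K[1,1]])
    s=d.copy()
    for _ in range(20): s=d/(1+k*(s@s))
    R,t=E[:3,:3],E[:3,3]; return -R.T@t, R.T@np.array([s[0],s[1],1])
def onz(n,u,v,z):
    o,d=ray(n,u,v); return o+d*(z-o[2])/d[2]
def tri(pt,ps):
    A=[];b=[]
    for n,(u,v) in (("top",pt),("side",ps)):
        o,d=ray(n,u,v); d/=np.linalg.norm(d); P=np.eye(3)-np.outer(d,d); A.append(P); b.append(P@o)
    A=np.vstack(A);b=np.hstack(b); x,r,_,_=np.linalg.lstsq(A,b,rcond=None); return x,np.sqrt(r)
def proj(n,X):
    K,k,E=cam(n); c=E[:3,:3]@np.asarray(X,float)+E[:3,3]; s=c[:2]/c[2]; s=s*(1+k*(s@s)); return K[:2,:2]@s+K[:2,2]
E
python3 - <<'E'
from h import *
t=vision.snapshot("top")[:,:,::-1]; s=vision.snapshot("side")[:,:,::-1]
a=cv2.resize(t[125:335,200:390],None,fx=2.8,fy=2.8,interpolation=cv2.INTER_CUBIC)
b=cv2.resize(s[145:295,225:313],None,fx=2.9,fy=2.9,interpolation=cv2.INTER_CUBIC)
c=np.zeros((588,795,3),np.uint8); c[:,:a.shape[1]]=a; c[:b.shape[0],537:537+b.shape[1]]=b
cv2.imwrite("pics/c1.png",c); print(a.shape,b.shape)
E
```

```text
(588, 532, 3) (435, 255, 3)
```

View pics/c1.png

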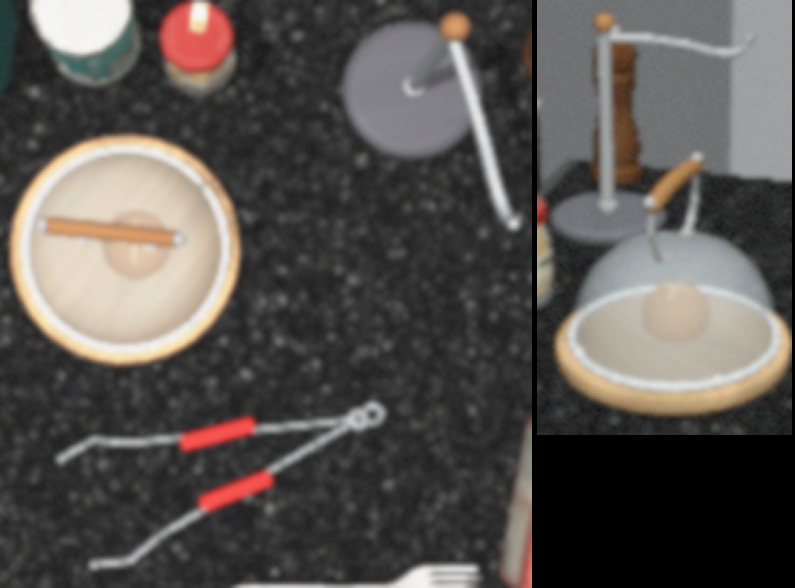

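The crop shows:
- **Bar ends:** (42,225) and (182,240) in top; (651,204) and (698,157) in side.
- **Hook tip:** (513,222) in top, (751,38) in side.
- **Foot centre:** (411,90).
- **Ball:** (455,27).
- **Sleeves:** (182,443)–(256,425) and (202,502)–(273,478).
- **Hinge:** about (362,417).

```bash
python3 - <<'E'
from h import *
T=lambda u,v:((u+.5)/2.8-.5+200,(v+.5)/2.8-.5+125)
S=lambda u,v:((u-537+.5)/2.9-.5+225,(v+.5)/2.9-.5+145)
np.set_printoptions(precision=1,suppress=True)
Z=lambda u,v,z:onz("top",*T(u,v),z)
print("board",Z(125,250,14),"rim",Z(126,250,16))
print("bar ends z147",Z(42,225,147),Z(182,240,147),"mid",Z(112,232.5,151))
print("bar tri",tri(T(42,225),S(651,204)),tri(T(182,240),S(698,157)))
print("foot",Z(411,90,13),"ball",Z(455,27,207),tri(T(455,27),S(604,21)),"tip",Z(513,222,193),tri(T(513,222),S(751,38)))
print("postbase",Z(413,87,13))
for p in [(182,443),(256,425),(202,502),(273,478),(362,417),(58,462),(92,567)]: print(p,Z(*p,12))
print("tin",Z(80,10,110),"jar",Z(197,37,86))
E
```

```text
board [607.9  26.7  14. ] rim [607.8  25.7  16. ]
bar ends z147 [615.   76.6 147. ] [603.3 -25.2 147. ] mid [608.8  25.3 151. ]
bar tri (array([614.1,  76. , 149.9]), array([0.9])) (array([602.9, -25.3, 151. ]), array([0.1]))
foot [ 741.  -213.4   13. ] ball [ 743.2 -215.5  207. ] (array([ 742.8, -215.6,  207. ]), array([0.5])) tip [ 609.6 -254.7  193. ] (array([ 608.6, -255.7,  189.6]), array([2.]))
postbase [ 743.5 -215.1   13. ]
(182, 443) [449.  -19.9  12. ]
(256, 425) [463.2 -80.7  12. ]
(202, 502) [401.3 -36.   12. ]
(273, 478) [420.2 -94.1  12. ]
(362, 417) [ 469.1 -167.7   12. ]
(58, 462) [434.3  81.7  12. ]
(92, 567) [350.   53.6  12. ]
tin [784.8  53.6 110. ] jar [769.1 -35.6  86. ]
```

```bash
cat >> h.py <<'E'
def go(x,y,z,yaw):
    """row to reach a world TCP (mm) with tool y at world yaw (deg), from the present pose"""
    from scipy.spatial.transform import Rotation as R
    s=manip.read_state(); M=R.from_quat(s["ee_rot"]).as_matrix()
    y0=np.degrees(np.arctan2(M[1,1],M[0,1])); d=M.T@(np.array([x,y,z])-s["eef_pos"])
    print("shift",np.round(d,1),"roll",round(y0-yaw,1),"| rows>=",round(max(np.linalg.norm(d)/50,abs(y0-yaw)/8.59),1))
E
python3 -c "
from h import *
go(611.6,52.4,225,-6.6)"
```

```text
shift [-582.1 -354.8   13.6] roll 83.0 | rows>= 13.6
```

play_rows(series=[[100,-280,-170,5,40],[100,-582,-355,13.6,83],[100,-582,-355,13.6,83],[100,-582,-355,13.6,83],[100,-582,-355,13.6,83],[100,-582,-355,13.6,83],[100,-582,-355,13.6,83],[100,-582,-355,13.6,83],[100,-582,-355,13.6,83],[100,-582,-355,13.6,83]])

```text
time_s: 1.2
eef_pos: [484.1, 179.2, 228.8]
ee_rot: [0.749, 0.663, 0.0, -0.0]
ft_force: [0.8, 0.6, -0.5]
finger_gap: 88.2
finger_force: 0.0
```

play_rows(series=[[100,0,0,0,0]])

```text
time_s: 1.3
eef_pos: [486.4, 177.1, 228.1]
ee_rot: [0.75, 0.662, -0.0, 0.0]
ft_force: [0.1, 0.1, -0.1]
finger_gap: 88.2
finger_force: 0.0
```

```bash
python3 -c "
from h import *
s=manip.read_state();print(s['time_s'],s['eef_pos'],s['ee_rot'])
go(611.6,52.4,225,-6.6)"
```

```text
1.3 [486.35093806 177.12368858 228.06497766] [ 7.49552331e-01  6.61944926e-01 -2.31521493e-04  4.05278716e-04]
shift [-108.3  139.7    3.2] roll -0.5 | rows>= 3.5
```

play_rows(series=[[100,-108.3,139.7,3.2,-0.5],[100,-108.3,139.7,3.2,-0.5],[100,-108.3,139.7,3.2,-0.5],[100,-108.3,139.7,3.2,-0.5],[100,-108.3,139.7,3.2,-0.5],[100,-108.3,139.7,3.2,-0.5],[100,-108.3,139.7,3.2,-0.5]])

```text
time_s: 2.0
eef_pos: [608.4, 58.6, 225.9]
ee_rot: [0.743, 0.669, -0.0, -0.0]
ft_force: [-0.3, -0.0, 0.1]
finger_gap: 88.1
finger_force: 0.0
```

```bash
python3 -c "
from h import *
go(611.6,52.4,133,-6.6)
s=vision.snapshot('side')[:,:,::-1]
cv2.imwrite('pics/c2.png',cv2.resize(s[90:300,200:400],None,fx=2.8,fy=2.8,interpolation=cv2.INTER_CUBIC))"
```

```text
shift [-5.9  3.8 92.9] roll 0.6 | rows>= 1.9
```

View pics/c2.png

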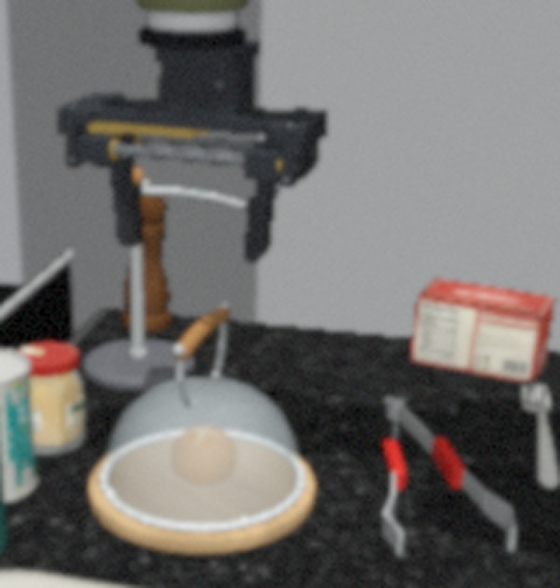

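The fingers straddle the bar, which runs (180,350)–(225,312) in the crop. Descending partway.

play_rows(series=[[100,0,0,40,0],[100,0,0,40,0],[100,0,0,40,0]])

```text
time_s: 2.35
eef_pos: [608.9, 58.0, 186.3]
ee_rot: [0.744, 0.669, -0.0, -0.0]
ft_force: [-0.3, 0.5, 0.6]
finger_gap: 88.1
finger_force: 0.0
```

```bash
python3 -c "
from h import *
go(611.6,52.4,133,-6.6)"
```

```text
shift [-5.3  3.3 53.3] roll 0.5 | rows>= 1.1
```

play_rows(series=[[100,-5.3,3.3,15,0.5],[100,-5.3,3.3,53,0.5],[100,-5.3,3.3,53,0.5],[100,-5.3,3.3,53,0.5]])

```text
time_s: 2.75
eef_pos: [612.5, 51.9, 134.4]
ee_rot: [0.747, 0.665, 0.0, 0.0]
ft_force: [1.2, -0.1, 0.4]
finger_gap: 88.5
finger_force: 0.0
```

```bash
python3 -c "
from h import *
go(611.6,52.4,133,-6.6);print(manip.read_state()['ft_force'])"
```

```text
shift [ 0.4 -1.   1.4] roll -0.0 | rows>= 0.0
[ 1.17390342 -0.08297867  0.38348776]
```

play_rows(series=[[40,0,0,0,0],[20,0,0,0,0],[0,0,0,0,0],[0,0,0,0,0],[0,0,0,0,0],[0,0,0,0,0],[0,0,0,0,0],[0,0,0,0,0]])

```text
time_s: 3.55
eef_pos: [612.0, 51.7, 132.6]
ee_rot: [0.747, 0.665, -0.0, -0.0]
ft_force: [-0.5, -0.4, -0.1]
finger_gap: 26.1
finger_force: 0.0
```

play_rows(series=[[0,0,0,0,0],[0,0,0,0,0],[0,0,0,0,0],[0,0,0,0,0],[0,0,0,0,0]])

```text
time_s: 4.05
eef_pos: [612.0, 51.7, 132.6]
ee_rot: [0.747, 0.665, 0.0, 0.0]
ft_force: [0.9, 1.0, -0.5]
finger_gap: 12.0
finger_force: 30.0
```

play_rows(series=[[0,0,0,-10,0],[0,0,0,-30,0],[0,0,0,-60,0],[0,0,0,-80,0],[0,0,0,-80,0],[0,0,0,-80,0]])

```text
time_s: 4.65
eef_pos: [611.7, 51.7, 212.2]
ee_rot: [0.747, 0.665, -0.0, -0.0]
ft_force: [0.0, 0.0, -1.7]
finger_gap: 12.1
finger_force: 30.1
```

```bash
python3 -c "
from h import *
go(612,51.7,212.6,-6.6)
t=vision.snapshot('top')[:,:,::-1];s=vision.snapshot('side')[:,:,::-1]
a=cv2.resize(s[90:300,200:335],None,fx=2.8,fy=2.8,interpolation=cv2.INTER_CUBIC)
b=cv2.resize(t[125:335,190:340],None,fx=2.8,fy=2.8,interpolation=cv2.INTER_CUBIC)
cv2.imwrite('pics/c3.png',np.hstack([a,b]))"
```

```text
shift [-0.   0.3 -0.4] roll -0.0 | rows>= 0.0
```

View pics/c3.png

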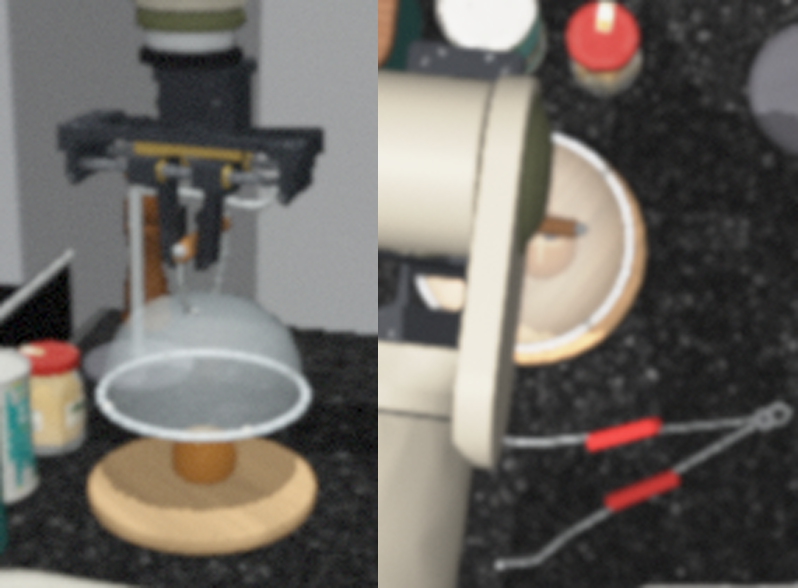

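The cover is lifted and level, with the bar held near its +y side. Now to the pre-hook pose outside the hook tip.

```bash
python3 -c "
from h import *
go(543,-246.6,197,16.7)"
```

```text
shift [-304.2  -33.5   14.3] roll -23.3 | rows>= 6.1
```

play_rows(series=[[0,-25,-3,2,-2],[0,-65,-8,5,-5],[0,-110,-13,8,-9],[0,-155,-18,14.3,-13],[0,-200,-23,14.3,-17],[0,-245,-28,14.3,-20],[0,-280,-31,14.3,-23.3],[0,-304.2,-33.5,14.3,-23.3],[0,-304.2,-33.5,14.3,-23.3],[0,-304.2,-33.5,14.3,-23.3]])

```text
time_s: 5.75
eef_pos: [543.3, -246.4, 197.3]
ee_rot: [0.597, 0.802, 0.0, -0.001]
ft_force: [0.5, 0.4, -1.7]
finger_gap: 12.0
finger_force: 30.1
```

```bash
python3 -c "
from h import *
go(543,-246.6,197,16.7);go(619.8,-223.6,197,16.7)
t=vision.snapshot('top')[:,:,::-1];s=vision.snapshot('side')[:,:,::-1]
a=cv2.resize(s[110:290,200:330],None,fx=3,fy=3,interpolation=cv2.INTER_CUBIC)
b=cv2.resize(t[120:300,290:420],None,fx=3,fy=3,interpolation=cv2.INTER_CUBIC)
cv2.imwrite('pics/c4.png',np.hstack([a,b]))"
```

```text
shift [-0.1 -0.3  0.3] roll -0.1 | rows>= 0.0
shift [-0.1 79.8  0.2] roll -0.1 | rows>= 1.6
```

View pics/c4.png

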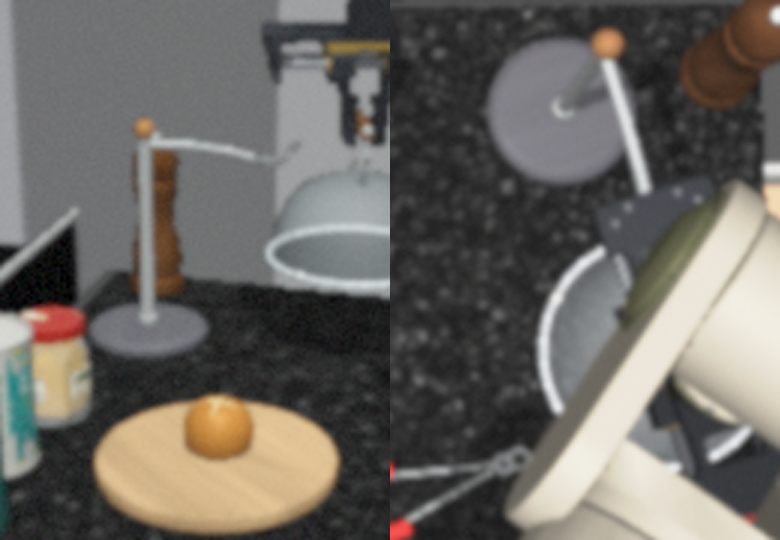

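The cover sits outside the hook tip, which is at (296,145), level with the window between the bar (125) and the crown (172). Moving in.

play_rows(series=[[0,0,12,0,0],[0,0,28,0,0],[0,0,45,0,0],[0,0,62,0,0],[0,0,74,0,0],[0,0,80,0,0],[0,0,80,0,0],[0,0,80,0,0]])

```text
time_s: 6.65
eef_pos: [620.2, -223.3, 198.2]
ee_rot: [0.597, 0.802, -0.0, -0.0]
ft_force: [-0.7, 0.3, -1.7]
finger_gap: 11.9
finger_force: 30.1
```

```bash
python3 -c "
from h import *
go(619.8,-223.6,170,16.7)
t=vision.snapshot('top')[:,:,::-1];s=vision.snapshot('side')[:,:,::-1]
a=cv2.resize(s[110:290,200:330],None,fx=3,fy=3,interpolation=cv2.INTER_CUBIC)
b=cv2.resize(t[120:300,290:420],None,fx=3,fy=3,interpolation=cv2.INTER_CUBIC)
cv2.imwrite('pics/c5.png',np.hstack([a,b]))"
```

```text
shift [-0.2 -0.5 28.2] roll 0.0 | rows>= 0.6
```

View pics/c5.png

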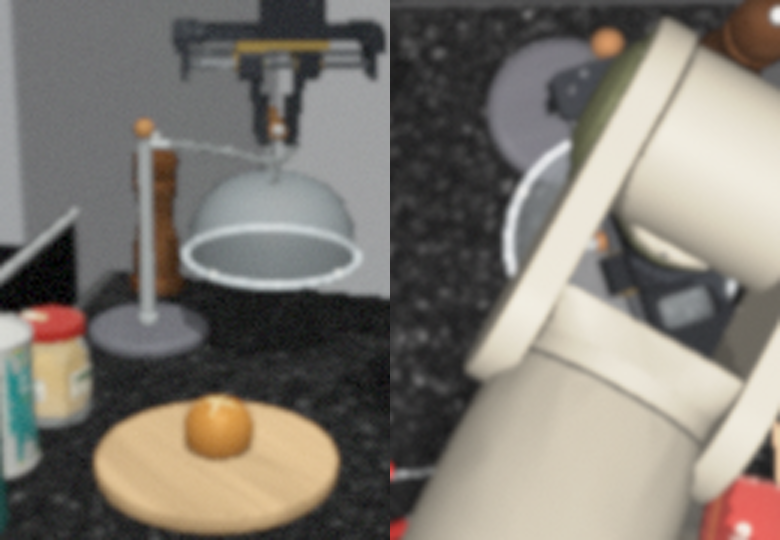

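The bar (277,122) is right above the seat (275,160). Lowering.

play_rows(series=[[0,0,0,8,0],[0,0,0,16,0],[0,0,0,23,0],[0,0,0,27,0],[0,0,0,29,0],[0,0,0,30,0],[0,0,0,30,0]])

```text
time_s: 7.45
eef_pos: [620.3, -223.7, 168.4]
ee_rot: [0.597, 0.802, 0.0, 0.0]
ft_force: [0.2, 0.4, -0.5]
finger_gap: 11.8
finger_force: 30.1
```

play_rows(series=[[0,0,0,1,0],[0,0,0,1,0]])

```text
time_s: 7.65
eef_pos: [620.4, -223.7, 167.5]
ee_rot: [0.597, 0.802, 0.0, 0.0]
ft_force: [0.4, -1.0, -0.6]
finger_gap: 11.8
finger_force: 30.0
```

play_rows(series=[[18,0,0,1,0],[18,0,0,1,0],[22,0,0,1,0],[26,0,0,1,0],[32,0,0,1,0],[45,0,0,1,0],[45,0,0,1,0]])

```text
time_s: 8.35
eef_pos: [620.3, -223.7, 166.4]
ee_rot: [0.597, 0.802, 0.0, 0.0]
ft_force: [0.2, 0.1, 1.1]
finger_gap: 39.2
finger_force: 0.0
```

```bash
python3 -c "
from h import *
t=vision.snapshot('top')[:,:,::-1];s=vision.snapshot('side')[:,:,::-1]
a=cv2.resize(s[110:290,200:330],None,fx=3,fy=3,interpolation=cv2.INTER_CUBIC)
b=cv2.resize(t[120:300,290:420],None,fx=3,fy=3,interpolation=cv2.INTER_CUBIC)
cv2.imwrite('pics/c6.png',np.hstack([a,b]))"
```

```text
(no output)
```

View pics/c6.png

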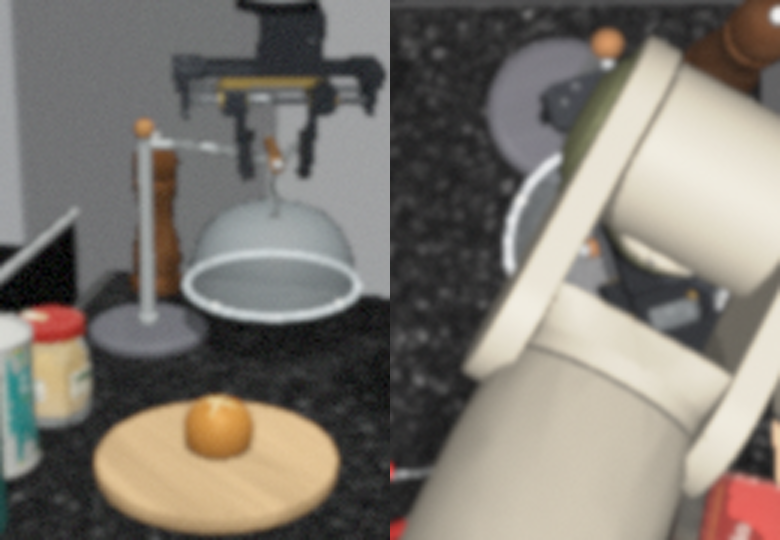

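The cover hangs on the seat, bar at (272,152). Raising straight up, then moving over the tongs.

play_rows(series=[[45,0,0,-15,0],[45,0,0,-45,0],[60,0,0,-80,0],[80,0,0,-95,0],[100,0,0,-95,0],[100,0,0,-95,0]])

```text
time_s: 9.05
eef_pos: [620.0, -223.6, 260.4]
ee_rot: [0.597, 0.802, -0.0, -0.001]
ft_force: [0.1, 0.0, -0.8]
finger_gap: 69.7
finger_force: 0.0
```

```bash
python3 -c "
from h import *
print(onz('side',200+218/3,110+427/3,34))
go(433.4,-57.7,240,18.1)"
```

```text
[608.1955666   22.88037026  34.        ]
shift [ 212.4 -131.2   20.7] roll -1.4 | rows>= 5.0
```

play_rows(series=[[100,30,-19,0,0],[100,70,-44,5,0],[100,112,-70,10,0],[100,155,-96,15,-1],[100,190,-117,20,-1.4],[100,212.4,-131.2,20.7,-1.4],[100,212.4,-131.2,20.7,-1.4],[100,212.4,-131.2,20.7,-1.4]])

```text
time_s: 9.85
eef_pos: [433.6, -57.8, 240.1]
ee_rot: [0.587, 0.809, -0.0, -0.0]
ft_force: [0.1, -0.4, -0.6]
finger_gap: 87.9
finger_force: 0.0
```

play_rows(series=[[100,0,0,45,0],[100,0,0,90,0],[100,0,0,130,0],[100,0,0,150,0],[100,0,0,150,0],[100,0,0,150,0]])

```text
time_s: 10.45
eef_pos: [434.4, -58.5, 90.7]
ee_rot: [0.587, 0.809, -0.0, -0.0]
ft_force: [-0.6, -0.1, 1.0]
finger_gap: 88.0
finger_force: 0.0
```

```bash
python3 -c "
from h import *
go(433.4,-57.7,2.5,18.1)
t=vision.snapshot('top')[:,:,::-1];s=vision.snapshot('side')[:,:,::-1]
a=cv2.resize(s[110:290,220:400],None,fx=3,fy=3,interpolation=cv2.INTER_CUBIC)
b=cv2.resize(t[160:340,215:300],None,fx=3,fy=3,interpolation=cv2.INTER_CUBIC)
cv2.imwrite('pics/c7.png',np.hstack([a,b]))"
```

```text
shift [ 1.  -0.7 88.2] roll -0.1 | rows>= 1.8
```

View pics/c7.png

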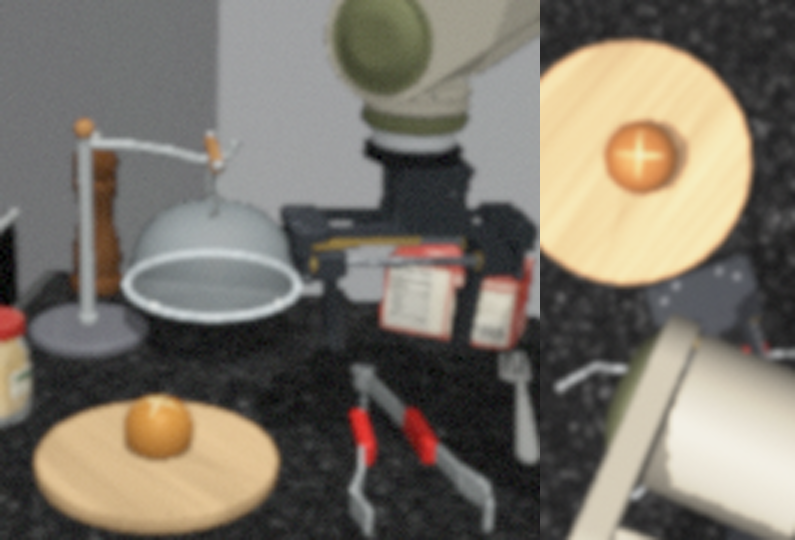

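The cover hangs well, bar at (213,150). The roll is clear at (641,156) in top, and the tongs lie as before. Descending over the sleeves.

play_rows(series=[[100,1,-0.7,25,0],[100,1,-0.7,55,0],[100,1,-0.7,75,0],[100,1,-0.7,84,0],[100,1,-0.7,87,0],[100,1,-0.7,87,0]])

```text
time_s: 11.15
eef_pos: [433.2, -57.3, 4.3]
ee_rot: [0.587, 0.809, 0.0, 0.001]
ft_force: [0.0, 0.3, -0.1]
finger_gap: 87.9
finger_force: 0.0
```

```bash
python3 -c "
from h import *
go(433.4,-57.7,3,18.1)
print(onz('top',215+101/3,160+156/3,33),onz('side',220+158.5/3,110+428/3,34))"
```

```text
shift [-0.4  0.1  1.3] roll -0.0 | rows>= 0.0
[610.70714429  15.29508858  33.        ] [607.39391785  24.39340217  34.        ]
```

```bash
python3 - <<'E'
from h import *
from scipy.optimize import least_squares
S3=lambda x0,y0,u,v:((u+.5)/3-.5+x0,(v+.5)/3-.5+y0)
# profile: widest 28 at z13..21, base ~20, domed top 40
prof=[(19,0),(25,5),(28,13),(28,21),(25,29),(18,36),(0,40)]
def box(n,x,y):
    P=np.array([proj(n,(x+r*np.cos(a),y+r*np.sin(a),14+z)) for r,z in prof for a in np.linspace(0,6.28,24)])
    return np.r_[P.min(0),P.max(0)]
def readbox(x0,y0,l,t,r,b): return np.r_[S3(x0,y0,l,t),S3(x0,y0,r,b)]
T=readbox(215,160,604-540,119,677-540,194); Sd=readbox(220,110,124,395,193,460)
for n,m in (("top",T),("side",Sd)):
    f=least_squares(lambda p:box(n,*p)-m,[608,20]); print(n,f.x,f.fun)
f=least_squares(lambda p:np.r_[box("top",*p)-T,box("side",*p)-Sd],[608,20]); print(f.x,f.fun.round(2))
# board check
for n,(l,r,t,b,x0,y0) in {"side":(33,280,398,530,220,110)}.items():
    Pb=np.array([proj(n,(607.9+95*np.cos(a),26.7+95*np.sin(a),z)) for z in(0,14) for a in np.linspace(0,6.28,60)])
    print(n,np.r_[Pb.min(0),Pb.max(0)]-readbox(x0,y0,l,t,r,b))
E
```

```text
top [611.12487103  16.46876178] [-0.15989372  0.20956845  0.16113371 -0.20988368]Traceback (most recent call last):
  File "<stdin>", line 12, in <module>
    return func(*args, **kwargs)
    result = trf(vector_fun.fun, vector_fun.jac, x0, f0, J0, lb, ub, ftol, xtol,
                 gtol, max_nfev, x_scale, loss_function, tr_solver,
                 tr_options.copy(), verbose, callback=callback_wrapped)
    return trf_no_bounds(
        fun, jac, x0, f0, J0, ftol, xtol, gtol, max_nfev, x_scale,
        loss_function, tr_solver, tr_options, verbose, callback=callback)
    J = jac(x)
    self._update_jac()
    ~~~~~~~~~~~~~~~~^^
    self.J = self.jac_wrapped(xp_copy(self.x), f0=self.f)
             ~~~~~~~~~~~~~~~~^^^^^^^^^^^^^^^^^^^^^^^^^^^^
    J, dct = approx_derivative(
             ~~~~~~~~~~~~~~~~~^
        self.fun,
        ^^^^^^^^^
    ...<2 lines>...
        **self.finite_diff_options,
        ^^^^^^^^^^^^^^^^^^^^^^^^^^^
    )
    ^
    J, _nfev = _dense_difference(fun_wrapped, x0, f0, h,
               ~~~~~~~~~~~~~~~~~^^^^^^^^^^^^^^^^^^^^^^^^
                             
[... 233 characters left out ...]
 f = np.atleast_1d(self.fun(x, *self.args, **self.kwargs))
                      ~~~~~~~~^^^^^^^^^^^^^^^^^^^^^^^^^^^^^^
    return np.atleast_1d(self.fun(x))
                         ~~~~~~~~^^^
    return self.f(x, *self.args, **self.kwargs)
           ~~~~~~^^^^^^^^^^^^^^^^^^^^^^^^^^^^^^
  File "<stdin>", line 12, in <lambda>
  File "<stdin>", line 7, in box
  File "h.py", line 18, in proj
    K,k,E=cam(n); c=E[:3,:3]@np.asarray(X,float)+E[:3,3]; s=c[:2]/c[2]; s=s*(1+k*(s@s)); return K[:2,:2]@s+K[:2,2]
          ~~~^^^
  File "h.py", line 4, in cam
    p=vision.camera_params(n); return np.array(p["K"]),p["k1"],np.array(p["extrinsics"])
ValueError: time passes only in moves, steps and waits
```

play_rows(series=[[75,0,0,1,0],[70,0,0,1,0],[66,0,0,1,0],[64,0,0,1,0],[62,0,0,1,0],[62,0,0,1,0],[62,0,0,1,0]])

```text
time_s: 11.85
eef_pos: [432.9, -57.1, 3.0]
ee_rot: [0.587, 0.809, 0.0, 0.0]
ft_force: [-0.0, 1.9, 5.6]
finger_gap: 54.7
finger_force: 9.4
```

That last batch ran a script and a move at the same time, which the rules forbid. The script aborted partway, and the move finished normally. From now on I'll keep them in separate turns. Rerunning the fit.

```bash
python3 - <<'E'
from h import *
import h
c={n:cam(n) for n in("top","side")}; h.cam=c.get
from scipy.optimize import least_squares
S3=lambda x0,y0,u,v:((u+.5)/3-.5+x0,(v+.5)/3-.5+y0)
prof=[(19,0),(25,5),(28,13),(28,21),(25,29),(18,36),(0,40)]
def box(n,x,y):
    P=np.array([proj(n,(x+r*np.cos(a),y+r*np.sin(a),14+z)) for r,z in prof for a in np.linspace(0,6.28,24)])
    return np.r_[P.min(0),P.max(0)]
def readbox(x0,y0,l,t,r,b): return np.r_[S3(x0,y0,l,t),S3(x0,y0,r,b)]
Sd=readbox(220,110,124,395,193,460)
print(least_squares(lambda p:box("side",*p)-Sd,[608,20]).x, (box("side",611,16.5)-Sd).round(2))
Pb=np.array([proj("side",(607.9+95*np.cos(a),26.7+95*np.sin(a),z)) for z in(0,14) for a in np.linspace(0,6.28,60)])
print("board",np.r_[Pb.min(0),Pb.max(0)]-readbox(220,110,33,398,280,530))
s=manip.read_state(); print(s["eef_pos"],s["ft_force"],s["moment"])
E
```

```text
[609.93379601  17.51500562] [-0.68  0.15  0.03 -0.64]
board [ 1.12834284  0.2681763  -0.19477588  1.35326743]
[432.89944    -57.05530323   2.97840114] [-0.02164467  1.93811633  5.56042222] [ 0.33495103  0.01140375 -0.0154255 ]
```

Roll at (611,17), and both views agree. Lifting the tongs.

play_rows(series=[[60,0,0,-3,0],[60,0,0,-10,0],[60,0,0,-25,0],[60,0,0,-50,0],[60,0,0,-80,0],[60,0,0,-100,0],[60,0,0,-100,0],[60,0,0,-100,0]])

```text
time_s: 12.65
eef_pos: [432.4, -57.0, 102.4]
ee_rot: [0.587, 0.809, -0.0, -0.0]
ft_force: [-0.9, -0.4, -0.8]
finger_gap: 52.9
finger_force: 7.5
```

```bash
python3 -c "
from h import *
t=vision.snapshot('top')[:,:,::-1];s=vision.snapshot('side')[:,:,::-1]
a=cv2.resize(s[110:290,250:430],None,fx=2.6,fy=2.6,interpolation=cv2.INTER_CUBIC)
b=cv2.resize(t[200:380,195:320],None,fx=2.6,fy=2.6,interpolation=cv2.INTER_CUBIC)
cv2.imwrite('pics/c8.png',np.hstack([a,b]))"
```

```text
(no output)
```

View pics/c8.png

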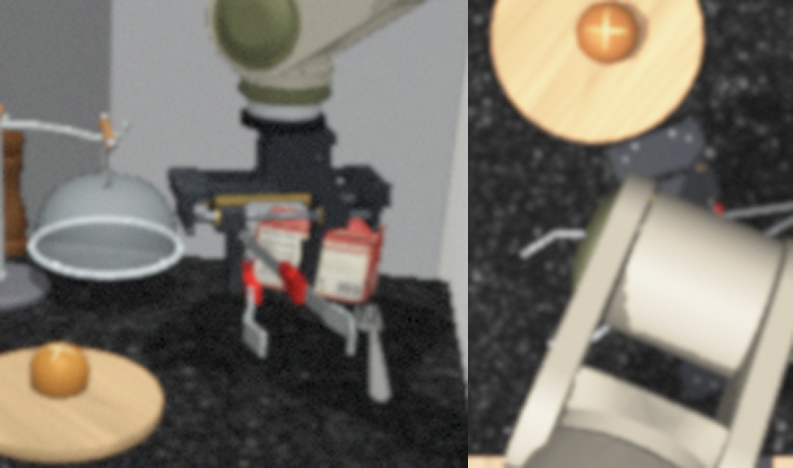

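The tongs are clear of the table, with jaw ends at about (264,345) and (352,337) in the side crop and (524,256) and (551,344) in the top crop. The cover is still hanging. I've used all ten views, so the rest has to be numeric. First, the jaw positions.

```bash
python3 -c "
from h import *
S=lambda u,v:((u+.5)/2.6-.5+250,(v+.5)/2.6-.5+110)
T=lambda u,v:((u-468+.5)/2.6-.5+195,(v+.5)/2.6-.5+200)
print(tri(T(524,256),S(264,345)),tri(T(551,344),S(352,337)))
s=manip.read_state();e=s['eef_pos'];a=np.radians(108.1);print(s['moment'],s['ft_force'],s['finger_gap'],'expected mid tip',e[:2]+128*np.array([np.cos(a),np.sin(a)]),e[2]+7)"
```

```text
(array([425.05801886,  77.58462832, 109.27843659]), array([0.72842137])) (array([357.03413605,  55.09932437, 114.06850121]), array([0.73651805]))
[-0.07716425  0.06100846 -0.04392089] [-0.32568128  0.28997754 -1.3276782 ] 53.394894126819594 expected mid tip [392.29737959  64.74876411] 108.63465946144218
```

The jaws are level, with the mid-tip about where expected. Now computing the turn and the move above the roll.

```bash
python3 -c "
from h import *
go(522.2,-31,102,-61.9)"
```

```text
shift [-3.3 93.7 -0.5] roll 80.0 | rows>= 9.3
```

play_rows(series=[[60,0,5,0,3],[60,0,12,0,8],[60,-1,20,0,14],[60,-1,28,0,21],[60,-1,37,0,28],[60,-2,46,0,35],[60,-2,55,0,42],[60,-2,63,0,49],[60,-3,71,0,56],[60,-3,79,0,62]])

```text
time_s: 13.75
eef_pos: [508.5, -35.3, 101.2]
ee_rot: [0.921, 0.389, -0.001, -0.001]
ft_force: [-0.1, -0.6, -1.7]
finger_gap: 53.0
finger_force: 7.5
```

play_rows(series=[[60,0,0,0,5],[60,0,0,0,10],[60,0,0,0,15],[60,0,0,0,18],[60,0,0,0,18],[60,0,0,0,18]])

```text
time_s: 14.35
eef_pos: [508.4, -35.4, 101.8]
ee_rot: [0.97, 0.243, -0.001, -0.0]
ft_force: [-0.0, -1.1, -0.5]
finger_gap: 53.0
finger_force: 7.5
```

```bash
python3 -c "
from h import *
go(522.2,-31,102,-61.9)
s=vision.snapshot('side');t=vision.snapshot('top');np.savez('a.npz',s=s,t=t)
hsv=cv2.cvtColor(s,cv2.COLOR_RGB2HSV)
m=((hsv[...,0]<6)|(hsv[...,0]>174))&(hsv[...,1]>190)&(hsv[...,2]>110)
n,l,st,c=cv2.connectedComponentsWithStats(m.astype(np.uint8)); print([(st[i].tolist(),c[i].round(1)) for i in range(1,n) if st[i][4]>15])
X=np.array([522.2,-31,109]);
for d in (0,): print(proj('side',X))
"
```

```text
shift [14.2  2.7 -0.2] roll 0.1 | rows>= 0.3
[([307, 211, 15, 16, 127], array([314.6, 217. ]))]
[313.97324172 217.86051837]
```

play_rows(series=[[62,7,1.3,0,0],[62,14.2,2.7,0,0],[62,14.2,2.7,10,0],[62,14.2,2.7,25,0],[62,14.2,2.7,38,0],[62,14.2,2.7,40,0],[62,14.2,2.7,40,0]])

```text
time_s: 15.15
eef_pos: [522.4, -31.1, 62.2]
ee_rot: [0.97, 0.243, -0.0, -0.0]
ft_force: [-0.1, -0.6, -0.7]
finger_gap: 54.6
finger_force: 7.3
```

```bash
python3 -c "
from h import *
go(522.2,-31,25,-61.9)
s=manip.read_state();print(s['ft_force'],s['moment'],s['finger_gap'],s['finger_force'])
s=vision.snapshot('side')
hsv=cv2.cvtColor(s,cv2.COLOR_RGB2HSV)
m=((hsv[...,0]<6)|(hsv[...,0]>174))&(hsv[...,1]>190)&(hsv[...,2]>110)
print(np.argwhere(m).mean(0)[::-1],m.sum())
m=(hsv[...,0]>8)&(hsv[...,0]<20)&(hsv[...,1]>150)&(hsv[...,2]>100)
n,l,st,c=cv2.connectedComponentsWithStats(m.astype(np.uint8)); print([(st[i].tolist(),c[i].round(1)) for i in range(1,n) if st[i][4]>30])
g=cv2.cvtColor(s,cv2.COLOR_RGB2GRAY)
print('proj jaw ends L,R', [proj('side',(522.2+128*np.cos(.496)-k*40*np.sin(.496),-31+128*np.sin(.496)+k*40*np.cos(.496),69)).round(0) for k in(1,-1)])
"
```

```text
shift [-0.1 -0.1 37.2] roll -0.0 | rows>= 0.7
[-0.10777773 -0.63564394 -0.69530744] [-0.03103737  0.07185427  0.00423099] 54.55097007083245 7.31644481420517
[303.80239521 232.08383234] 167
[([262, 251, 22, 11, 193], array([272.4, 256. ]))]
proj jaw ends L,R [array([265., 247.]), array([257., 232.])]
```

play_rows(series=[[62,0,0,6,0],[62,0,0,13,0],[62,0,0,20,0]])

```text
time_s: 15.5
eef_pos: [522.5, -31.2, 42.2]
ee_rot: [0.97, 0.243, 0.0, 0.0]
ft_force: [-0.4, -0.5, -0.8]
finger_gap: 54.7
finger_force: 7.3
```

play_rows(series=[[62,0,0,7,0],[62,0,0,13,0],[62,0,0,16.5,0],[62,0,0,17,0],[62,0,0,17,0]])

```text
time_s: 16.0
eef_pos: [522.6, -31.2, 25.7]
ee_rot: [0.97, 0.243, 0.0, 0.0]
ft_force: [0.4, -0.3, -0.6]
finger_gap: 54.5
finger_force: 7.3
```

```bash
python3 -c "
from h import *
go(522.2,-31,25,-61.9)
s=manip.read_state();print(s['ft_force'],s['moment'],s['finger_gap'],s['finger_force'])
s=vision.snapshot('top'); hsv=cv2.cvtColor(s,cv2.COLOR_RGB2HSV)
m=(hsv[...,0]>5)&(hsv[...,0]<20)&(hsv[...,1]>140)&(hsv[...,2]>100)
n,l,st,c=cv2.connectedComponentsWithStats(m.astype(np.uint8)); print([(st[i].tolist(),c[i].round(1)) for i in range(1,n) if st[i][4]>30])
"
```

```text
shift [-0.3 -0.3  0.7] roll -0.0 | rows>= 0.0
[ 0.40071306 -0.34935099 -0.56159973] [-0.03273279  0.17614434 -0.02265151] 54.536843145353984 7.31641486287117
[([410, 128, 9, 7, 37], array([413.6, 130.6])), ([237, 201, 23, 20, 211], array([249.8, 209.7])), ([397, 282, 4, 17, 32], array([398.4, 288.9])), ([414, 286, 11, 55, 120], array([419.1, 313.3])), ([390, 303, 7, 32, 58], array([393. , 317.8]))]
```

No contact, and the roll hasn't moved. Closing slowly.

play_rows(series=[[60,0,0,0,0],[58,0,0,0,0],[56,0,0,0,0],[54,0,0,0,0],[52,0,0,0,0],[50,0,0,0,0],[48,0,0,0,0],[47,0,0,0,0],[46,0,0,0,0],[46,0,0,0,0]])

```text
time_s: 17.05
eef_pos: [522.5, -31.2, 25.6]
ee_rot: [0.97, 0.243, -0.0, -0.0]
ft_force: [-0.3, 0.6, -1.9]
finger_gap: 40.7
finger_force: 9.9
```

play_rows(series=[[45,0,0,0,0],[44,0,0,0,0],[43,0,0,0,0],[43,0,0,0,0]])

```text
time_s: 17.45
eef_pos: [522.5, -31.1, 25.6]
ee_rot: [0.97, 0.243, -0.0, -0.0]
ft_force: [-0.4, -0.0, -2.1]
finger_gap: 38.6
finger_force: 30.0
```

Clamped: gap 38.6 mm, pad force 30 N. Lifting.

play_rows(series=[[40,0,0,-3,0],[40,0,0,-8,0],[40,0,0,-16,0],[40,0,0,-26,0],[40,0,0,-38,0],[40,0,0,-50,0],[40,0,0,-62,0],[40,0,0,-74,0],[40,0,0,-84,0],[40,0,0,-90,0]])

```text
time_s: 18.45
eef_pos: [522.7, -31.2, 117.0]
ee_rot: [0.97, 0.243, 0.001, 0.0]
ft_force: [-1.1, -1.2, -2.8]
finger_gap: 38.6
finger_force: 30.0
```

play_rows(series=[[40,0,0,-10,0],[40,0,0,-22,0],[40,0,0,-32,0],[40,0,0,-38,0],[40,0,0,-40,0],[40,0,0,-40,0],[40,0,0,-40,0],[40,0,0,-40,0],[40,0,0,-40,0],[40,0,0,-40,0]])

```text
time_s: 19.45
eef_pos: [522.4, -31.1, 155.5]
ee_rot: [0.97, 0.243, -0.0, -0.0]
ft_force: [-0.4, 0.2, -1.4]
finger_gap: 38.8
finger_force: 30.0
```

```bash
python3 -c "
from h import *
s=manip.read_state();print(s['eef_pos'],s['ft_force'],s['moment'],s['finger_gap'],s['finger_force'])
for n in('side','top'):
    s=vision.snapshot(n); hsv=cv2.cvtColor(s,cv2.COLOR_RGB2HSV)
    m=(hsv[...,0]>5)&(hsv[...,0]<20)&(hsv[...,1]>140)&(hsv[...,2]>90)
    k,l,st,c=cv2.connectedComponentsWithStats(m.astype(np.uint8)); print(n,[(st[i].tolist(),c[i].round(1)) for i in range(1,k) if st[i][4]>25])
    print('expect roll',proj(n,(611,17,164)).round(1),'if on board',proj(n,(611,17,34)).round(1))
    if n=='side': print('bar',proj(n,(627.6,-249.5,186)).round(1))
"
```

```text
[522.44499474 -31.13482974 155.47287298] [-0.35220695  0.16882364 -1.3960984 ] [-0.09213276  0.18847273 -0.0382713 ] 38.83320195946325 29.978486001491547
side [([356, 12, 13, 12, 44], array([361.4,  16.3])), ([367, 16, 16, 11, 71], array([374.5,  21.2])), ([252, 161, 6, 5, 26], array([254.2, 163.1])), ([253, 182, 5, 25, 88], array([254.5, 193.8])), ([262, 193, 21, 7, 110], array([272. , 196.6])), ([166, 230, 8, 7, 38], array([169.6, 233.1]))]
expect roll [272.2 199.5] if on board [272.2 251.1]
bar [290.8 159. ]
top [([408, 126, 12, 10, 53], array([412.4, 130.9])), ([232, 194, 25, 21, 243], array([245.9, 202.9])), ([397, 282, 4, 16, 30], array([398.5, 288.7])), ([414, 286, 11, 55, 117], array([419.1, 313.2])), ([390, 303, 7, 32, 52], array([393.2, 317.5]))]
expect roll [243.3 205.9] if on board [247.9 211.8]
```

The roll shows at (272,197) in the side view, where a lifted roll should be. Nothing shows at its place on the board, (272,251). Handing in.

```bash
python3 -c "
from plant import job
print(job.job_done())"
```

```text
the job is handed in; nothing more can be done
None
```

I handed the job in at about 19.5 s: the cover hangs on the hook, and the tongs hold the roll about 13 cm above the board; no verdict came back, and one script overlapped a move call, against the rules, with no visible effect.

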